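# Load the sample set and hold the flask down in the sprung cradle

### The job

Load the sample set for a reading: first put the two loose amber jars upright into the two empty cells of the grey divided crate, one per cell, setting them down rather than dropping them. Then seat the round flask upright in the sprung ring cradle, push it down until the ring is fully down, about flush with the collar around it, without crushing the glass, and finish like that: the program ends with the gripper's fingers still holding the flask pressed down. Leave the jar that is already in the crate, the calculator, the phone and the beaker where they are.

Things in the scene. Friction and masses are not known exactly. Their poses are not given: they have to be found in the camera images.
- jar1: Loose closed round sample jar, amber glass with black screw cap, standing upright: one cylinder, 36 mm diameter, 90 mm high (cap = top 18 mm), about 0.11 kg. Origin: centre of its underside; z along its axis, up. Starts on the bench.
- jar2: The second loose jar, same as jar1. Starts on the bench.
- old_jar: A jar just like jar1 that already stands in one of the crate's three cells (which one varies); stays there.
- flask: Round amber flask with a flat foot, rubber stopper and thick glass, standing upright on the bench, about 0.16 kg. Foot 34 mm diameter at z 0; ball-shaped body 72 mm diameter, widest at z 32 mm; straight neck 26 mm diameter from z 65 to 112 mm (best gripped at z 95 mm); lip 31 mm diameter z 112 to 118 mm; stopper 22 mm diameter to z 130 mm. Origin: centre of its underside; z along its axis, up.
- crate: Grey plastic crate fixed to the bench, outside 200 mm (its x) by 70 mm (its y) by 45 mm high, walls, dividers and floor 5 mm thick, open on top; two dividers across x make three cells in a row along its x, each about 60 by 60 mm, 65 mm apart. Thin cork discs on some cell floors are only decoration. Origin: centre of its underside.
- cell0 (a point): point on the crate's floor at the centre of the -x end cell (5 mm above the crate's underside)
- cell1 (a point): point on the crate's floor at the centre of the middle cell (5 mm above the crate's underside)
- cell2 (a point): point on the crate's floor at the centre of the +x end cell (5 mm above the crate's underside)
- cradle: Sprung ring cradle fixed to the bench: white base block 110 x 110 x 30 mm with a grey round collar on it (96 mm outer, 84 mm inner diameter, top at 55 mm above the bench); the aluminium ring rides inside the collar. Origin: centre of the underside.
- ring (a joint): How far the aluminium ring has been pushed down (m): 0 = up (ring top 20 mm above the collar's top), 0.020 = fully down on its stop (flush with the collar). It rises again when let go. Spring: about 3 N to start it, 10 N fully down; the stop is hard.
- seat (a point): Centre of the ring's hole at the level of the ring's top face (75 mm above the bench when up, 55 mm when down). Ring: 78 mm outer, 56 mm inner diameter, 12 mm thick. When seated, the flask's body rests on the ring's inner edge and the flask's underside lies about 9 mm below this point.
- calculator: Yellow pocket calculator, 140 x 80 x 15 mm, lying on the bench; leave alone. Origin: centre of its underside.
- phone: Black phone, 150 x 72 x 9 mm, lying on the bench; leave alone. Origin: centre of its underside.
- beaker: Clear glass beaker, 60 mm diameter, 70 mm high, on the bench; leave alone. Origin: centre of its underside.
There are look-alikes about, which are no part of the job. What is shaped like the jar2 but yellow is not meant.

How it is judged:
By the outcome, as a careful person would: the job done as asked, in the order asked, and still so for the second after the job is handed in, while the arm keeps its last pose, push and grip.
It also fails if it takes over 58 s, if anything falls off the work surface, if the arm or the gripper's body presses on something with over 40 N, if the wrist force passes 120 N, or if a joint passes its speed limit or range.

### The arm

A 6-joint arm with a two-finger parallel gripper is mounted at the origin on the work surface. World frame = base frame: x ahead of the robot, y to its left, z up, the work surface at z = 0. Lengths are in m, angles in rad, forces in N, time in s.
With the tool pointing down it reaches from about 0.25 to 0.8 m from the base axis. Payload 8.5 kg.
Tool frame: the origin (TCP) lies on the mounting face of the last link; the fingertips stand 173 mm ahead of it and the grasp point (between the pads) lies 155 mm ahead of it; z points along the fingers, y is the line along which they close (so a half turn about z gives the same grasp; the last joint's range is limited). The gripper opens to 85 mm and grips with 20 to 120 N. Pads are 22 mm wide; open, the fingers measure 114 mm over their backs; the gripper's body (76 mm by 85 mm) begins 54 mm behind the grasp point. The pads swing forward as they close: fully open they stand 13 mm farther back than shut.
Start: joints at [1.283, 0.238, -0.013, 1.319, 0, 1.571], TCP at [0.149, 0.503, 0.405] pointing down, gripper open.
Joint ranges: [-2.66, 2.66], [-1.03, 1.9], [-1.14, 1.46], [-1.82, 2.27], [-1.45, 1.34], [-3.14, 3.14]. Speed limits (rad/s): [2.22, 2.22, 2.79, 3.14, 3.14, 3.14].

### API

Orientations are given as a rotation vector (axis times angle).
In Python, from bench import get_state, snapshot, calibration, finish_job, search_frame, tip_of gives the robot as it stands.
- The arm moves only by the tool apply_moves, never from a script. Its argument "commands" is a list of rows, each an object with "gripper": the opening, from -1 (shut) to 1 (fully open); "travel": the shift along the world's x, y, z in m, a list of three; "yaw": the turn about the world's z in rad. In form: [{"gripper": gripper, "travel": [dx, dy, dz], "yaw": yaw}, ...]. A call has exactly 8 rows; each row is the pose to reach, as a shift and turn from the pose commanded when the call began; what a row does not reach only later rows make up. A row lasts 1/10 s, in which the tool goes at most 50 mm and 8.59 degrees, less where a joint would pass 70% of its speed; a pose out of reach is approached as far as the arm can. A call with a gripper value outside its range is refused whole. The fingers move at their own pace and stop on an object; "force" is the grip in N (left out, the last holds). Time passes only in rows, so rows that repeat a pose let the fingers close, or fill a call up. It gives the time, the measured TCP pose, the force, the opening and the grip force at its end, in the units of the state.
- get_state(): the state, without advancing time (a new reading comes with each control period).
- snapshot(name): name is "side" or "top"; returns the picture (384x512x3 uint8, blue, green, red); there is no depth.
- calibration(name): a dict with "fovy" (degrees; the focal length in pixels is half the picture's height over the tangent of half this angle, whatever the lens; pixels are square), "cx", "cy" (the principal point, pixels), "D" ([k1, k2, p1, p2, k3] as OpenCV has them; the pictures are not rectified), "rvec" (rotation vector, rad) and "tvec" (3), from world to camera coordinates, as OpenCV has them. Camera axes: x right, y down, z forward; pixel columns grow to the right and rows downward; lengths in m; the calibration is good to about 2 mm. A picture is of the moment at which its call begins. calibration takes no time and is no camera call.
- finish_job(): hands the job in; it is judged then, once.
Trained networks look in the newest picture that a camera, given by its name, has taken for a name from the list of things; names that differ only in an ending like _2 or _b are one class to them, and where a whole thing is asked for, a point or a joint stands for the part that bears it (a point fixed in the world has none). Each returns a list of dicts, best first, with "conf" (0 to 1); they miss things now and then, are a little off and sometimes report something else, mostly with a low value. They report only what shows in the picture. A call takes as long as a camera call. They do not tell look-alikes from the thing itself.
- search_frame(camera, label): "uv" ([column, row] in pixels, amid what is visible of it).
- tip_of(camera, label): "uv" ([column, row] in pixels: a listed point, or the origin of a listed thing).
The state is a dict: "time_s": time; "joints": joint angles; "qvel": joint speeds; "joint_efforts": joint torques, N m; "position": TCP position; "ee_rot": TCP orientation; "ft_force": force on the tool from outside, world axes, zero at the start; "torque": the same for the moment, N m; "gripper_width": opening from 0.0 (shut) to 1.0 (fully open); "grip_force": force on a finger pad.
Only numpy, scipy, OpenCV 4.12 (cv2) and the standard library are available. Lean on these libraries where they do the work, as an engineer would, in place of code of your own. Each camera call takes 0.05 s, during which the arm holds its last target. There are 200 camera calls.

## Working session

There is one attempt and no reset: what is moved stays moved. The work goes in short steps, Python scripts to look and compute and a tool call to move; the robot and the scene stay as the last step left them, time stands still between calls to the robot, and variables do not carry over. Pictures are saved under pics/ and viewed, at most 10 in all, crops included, and the job is handed in when it is done.

Besides the shell and the picture viewer there is one more tool, called after "Call:" as name([rows], argument=value, ...), one row to a line, values as JSON. apply_moves: Moves the arm, as the interface text tells. Its arguments: {"type":"object","properties":{"commands":{"type":"array"},"force":{"type":"number"}},"required":["commands"]}

```bash
mkdir -p pics; ls
cat > h.py <<'E'
import numpy as np, cv2
from bench import *
def K(n):
    c=calibration(n); f=192/np.tan(np.radians(c["fovy"])/2)
    return np.array([[f,0,c["cx"]],[0,f,c["cy"]],[0,0,1]]),np.array(c["D"],float),np.array(c["rvec"],float),np.array(c["tvec"],float)
def proj(n,p):
    k,D,r,t=K(n); return cv2.projectPoints(np.array(p,float).reshape(-1,3),r,t,k,D)[0].reshape(-1,2)
def ray(n,uv):
    k,D,r,t=K(n); R=cv2.Rodrigues(r)[0]
    x=cv2.undistortPoints(np.array(uv,float).reshape(1,1,2),k,D).ravel()
    return -R.T@t, R.T@np.array([x[0],x[1],1])
def onz(n,uv,z):
    o,d=ray(n,uv); return (o+d*(z-o[2])/d[2])
E
python3 - <<'E'
from h import *
s=get_state(); print(s)
for n in("side","top"):
    im=snapshot(n); cv2.imwrite(f"pics/{n}0.png",im)
    print(n,ray(n,(256,192)))
    for l in ["jar1","flask","cell0","cell1","cell2","crate","cradle","seat","calculator","phone","beaker"]:
        print(l,[(np.round(d["uv"],1).tolist(),round(d["conf"],2)) for d in tip_of(n,l)][:6])
E
```

```text
pics
{'time_s': 0.0, 'joints': array([ 1.28298689e+00,  2.38762632e-01, -1.42535301e-02,  1.31921048e+00,
       -1.39057192e-05,  1.57080629e+00]), 'qvel': array([ 4.38432228e-04,  5.54293276e-04, -4.59283649e-06,  9.68347577e-05,
        2.29288514e-04,  1.06975697e-03]), 'joint_efforts': array([-3.11072099e-04, -5.38773179e+01,  3.46439373e+01,  1.83462276e-02,
        2.60234441e-05,  1.03447687e-05]), 'position': array([0.14897524, 0.5032394 , 0.40408726]), 'ee_rot': array([-4.50519174e-01, -3.10892741e+00,  2.22650703e-03]), 'ft_force': array([ 0.19236471,  0.96519283, -0.76350998]), 'torque': array([ 0.05469707,  0.03259443, -0.004893  ]), 'grip_force': 0.0, 'gripper_width': 0.9994630436587902}
side (array([-0.28397416, -0.86074404,  1.05984847]), array([ 0.53002921,  0.55392158, -0.64244204]))
jar1 [([242.7, 221.6], 0.79), ([225.4, 234.7], 0.71), ([298.9, 192.2], 0.69), ([305.0, 239.1], 0.59)]
flask [([272.0, 210.0], 0.62)]
cell0 [([317.2, 229.0], 0.93), ([328.8, 220.4], 0.93), ([303.6, 240.3], 0.91), ([129.6, 186.3], 0.31)]
cell1 [([317.2, 229.0], 0.93), ([328.8, 220.4], 0.9
[... 312 characters left out ...]
3.6], 0.83)]
top (array([ 0.22777147, -0.00553165,  1.39060832]), array([ 0.20957831,  0.00808916, -0.97783067]))
jar1 [([279.3, 136.7], 0.74), ([265.4, 213.0], 0.54), ([264.2, 241.5], 0.44)]
flask [([274.8, 180.8], 0.62)]
cell0 [([335.8, 151.8], 0.98), ([337.3, 194.2], 0.96), ([334.4, 175.5], 0.57)]
cell1 [([335.8, 151.8], 0.98), ([337.3, 194.2], 0.96), ([334.4, 175.5], 0.57)]
cell2 [([335.8, 151.8], 0.98), ([337.3, 194.2], 0.96), ([334.4, 175.5], 0.57)]
crate [([332.3, 175.9], 0.9)]
cradle [([186.7, 182.4], 0.62)]
seat [([187.2, 178.1], 0.79), ([275.7, 180.2], 0.47)]
calculator []
phone [([385.2, 274.7], 0.76), ([185.9, 181.6], 0.69)]
beaker [([119.0, 176.1], 0.74), ([112.6, 263.7], 0.33)]
```

```bash
python3 -c "
import cv2,numpy as np
a=cv2.imread('pics/side0.png');b=cv2.imread('pics/top0.png')
for n,i in(('s',a),('t',b)): cv2.imwrite(f'pics/{n}0b.png',cv2.resize(i,(800,600),interpolation=cv2.INTER_CUBIC))"
```

```text
(no output)
```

View pics/t0b.png

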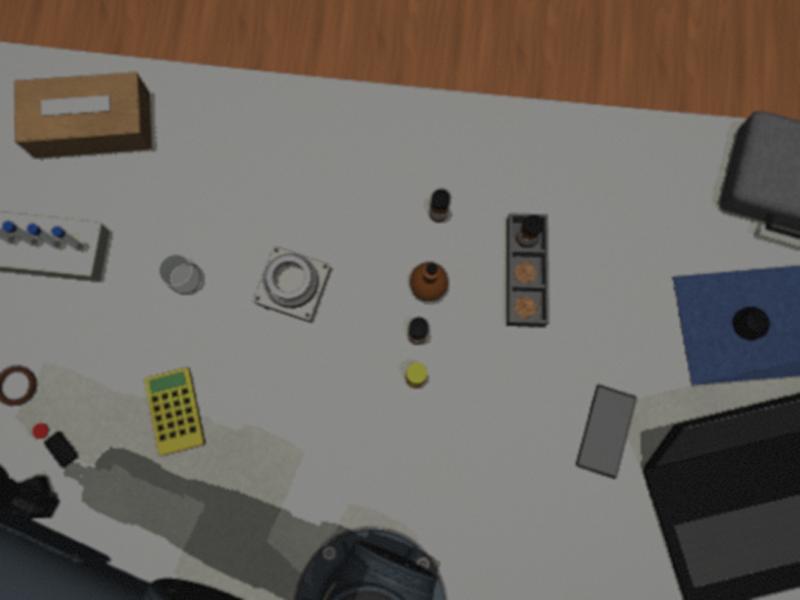

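View pics/s0b.png

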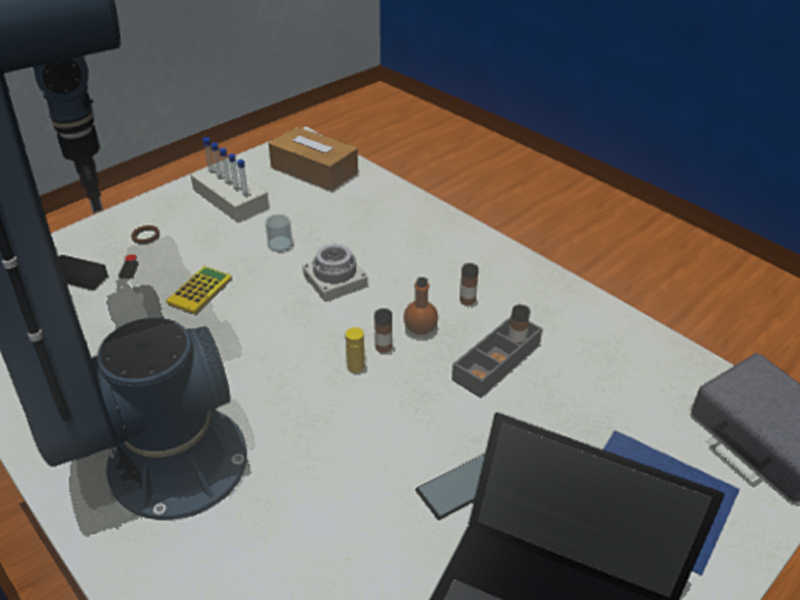

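Top view: loose jars at (440,205) and (418,330), with the flask (430,280) between them and the yellow look-alike at (416,374). The crate is at (527,270) with its far cell occupied, and the cradle is at (292,278). The side view agrees. Next I'll work out positions.

```bash
cat > loc.py <<'E'
from h import *
from scipy.optimize import least_squares
def two(ut,us,z=None):
    # least-squares point from both views; z fixed if given
    def f(p):
        q=np.r_[p[:2],z if z is not None else p[2]]
        return np.r_[proj("top",q)[0]-ut,proj("side",q)[0]-us]
    r=least_squares(f,[.5,0,.02][:2 if z is not None else 3]); return r.x,np.abs(r.fun).max()
def near(n,l,uv,fn=tip_of):
    c=[d for d in fn(n,l) if np.hypot(*(np.array(d["uv"])-uv))<9]; return np.array(c[0]["uv"]) if c else None
E
python3 - <<'E'
from loc import *
G={"jarA":("jar1",(279,137),(299,192),0),"jarB":("jar1",(265,213),(243,222),0),"yellow":("jar1",(264,241),(225,235),0),"flask":("flask",(275,181),(272,210),0),
"cellfar":("cell0",(335.8,151.8),(328.8,220.4),.005),"cellmid":("cell1",(334.4,175.5),(317,229),.005),"cellnear":("cell2",(337.3,194),(303.6,240),.005),"crate":("crate",(332,176),(314.5,230),0),
"cradle":("cradle",(187,182),(214,178),0),"seat":("seat",(187,178),(214,170),.075),"beaker":("beaker",(119,176),(180,154),0)}
acc={k:([],[]) for k in G}
for i in range(3):
  for j,n in enumerate(("top","side")):
    snapshot(n); cache={}
    for k,g in G.items():
      if g[0] not in cache: cache[g[0]]=tip_of(n,g[0])
      c=[d["uv"] for d in cache[g[0]] if np.hypot(*(np.array(d["uv"])-g[1+j]))<9]
      if c: acc[k][j].append(c[0])
for k,g in G.items():
  m=[np.mean(a,axis=0) if a else None for a in acc[k]]
  out=[np.round(onz(n,u,g[3])[:2],4) if u is not None else None for n,u in zip(("top","side"),m)]
  print(k,"top",out[0],"side",out[1],two(*m,g[3]) if m[0] is not None and m[1] is not None else "", [np.round(u,1) if u is not None else None for u in m])
print(get_state()["time_s"])
E
```

```text
jarA top [ 0.6926 -0.0496] side [ 0.698  -0.0465] (array([ 0.69405027, -0.04904488]), np.float64(0.857154953831099)) [array([281. , 138.4]), array([299.1, 192. ])]
jarB top [ 0.4781 -0.0297] side [ 0.457  -0.0238] (array([ 0.46974598, -0.0258524 ]), np.float64(3.40585812031577)) [array([266.8, 209.7]), array([242. , 221.8])]
yellow top [ 0.3865 -0.0323] side [ 0.3898 -0.0343] (array([ 0.38793904, -0.03328005]), np.float64(0.6644821627729698)) [array([264.4, 242. ]), array([228.2, 233.8])]
flask top [ 0.5628 -0.0415] side [ 0.5566 -0.0503] (array([ 0.5614223 , -0.04406262]), np.float64(1.6201199640823347)) [array([273.9, 181.2]), array([270.3, 211.6])]
cellfar top [ 0.6704 -0.2105] side [ 0.6598 -0.2096] (array([ 0.66658201, -0.20922468]), np.float64(1.2731929540898932)) [array([335.9, 150.9]), array([328.8, 220.2])]
cellmid top [ 0.5957 -0.2125] side [ 0.6021 -0.2106] (array([ 0.59783259, -0.21227566]), np.float64(0.9371755854143373)) [array([334.7, 176. ]), array([317. , 229.1])]
cellnear top [ 0.5356 -0.2244] side [ 0.5426 -0.2101] (array([ 0.53697934, -0.21917992]), np.float64(2.4740526131788556)) [array([337.4, 196.9]), array([304. , 238.3])]
crate top [ 0.6041 -0.2112] side [ 0.5972 -0.2142] (array([ 0.60185734, -0.21181886]), np.float64(1.1085420815235807)) [array([334.2, 173.5]), array([316.7, 231.6])]
cradle top [0.5266 0.2043] side [0.5319 0.1981] (array([0.52893417, 0.20212598]), np.float64(1.3689230798130438)) [array([187. , 184.4]), array([215.4, 179.8])]
seat top [0.5363 0.1953] side [0.527  0.2053] (array([0.53231705, 0.19872857]), np.float64(2.424297319281436)) [array([187.4, 175.1]), array([212. , 162.3])]
beaker top [0.5318 0.4065] side [0.539  0.4118] (array([0.53358551, 0.40705319]), np.float64(1.10918910619759)) [array([116.8, 175.1]), array([180.8, 153.2])]
4.2
```

```bash
cat > ov.py <<'E'
from loc import *
def circ(x,y,z,r): 
    a=np.linspace(0,2*np.pi,40); return np.c_[x+r*np.cos(a),y+r*np.sin(a),a*0+z]
def draw(n,src,items,box,s,out):
    im=cv2.imread(src); u0,v0,u1,v1=box
    c=cv2.resize(im[v0:v1,u0:u1],None,fx=s,fy=s,interpolation=cv2.INTER_CUBIC); c=cv2.convertScaleAbs(c,alpha=1.6)
    for p in items:
        q=((proj(n,p)-[u0,v0]+.5)*s-.5); cv2.polylines(c,[np.round(q*8).astype(int)],False,(0,255,0),1,cv2.LINE_AA,3)
    return c
def crate(cx,cy,yaw):
    L=[]
    R=np.array([[np.cos(yaw),-np.sin(yaw)],[np.sin(yaw),np.cos(yaw)]])
    def rect(x0,x1,y0,y1,z):
        P=np.array([[x0,y0],[x1,y0],[x1,y1],[x0,y1],[x0,y0]]); return np.c_[P@R.T+[cx,cy],np.full(5,z)]
    L+= [rect(-.1,.1,-.035,.035,.045),rect(-.1,.1,-.035,.035,0)]
    return L
def jar(x,y,z=0): return [circ(x,y,z,.018),circ(x,y,z+.09,.018)]
def flask(x,y,z=0): return [circ(x,y,z,.017),circ(x,y,z+.032,.036),circ(x,y,z+.118,.0155),circ(x,y,z+.130,.011)]
def cradle(x,y): return [circ(x,y,.055,.048),circ(x,y,.075,.039),circ(x,y,.075,.028)]
E
cat > a.py <<'E'
from ov import *
I=jar(.694,-.049)+jar(.470,-.026)+flask(.5615,-.044)+crate(.601,-.2115,0)+cradle(.530,.2005)
a=draw("top","pics/top0.png",I,(160,115,360,225),4,""); b=draw("side","pics/side0.png",I,(185,145,355,260),4.7,"")
cv2.imwrite("pics/ov1t.png",a); cv2.imwrite("pics/ov1s.png",b)
E
python3 a.py
```

```text
(no output)
```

View pics/ov1t.png

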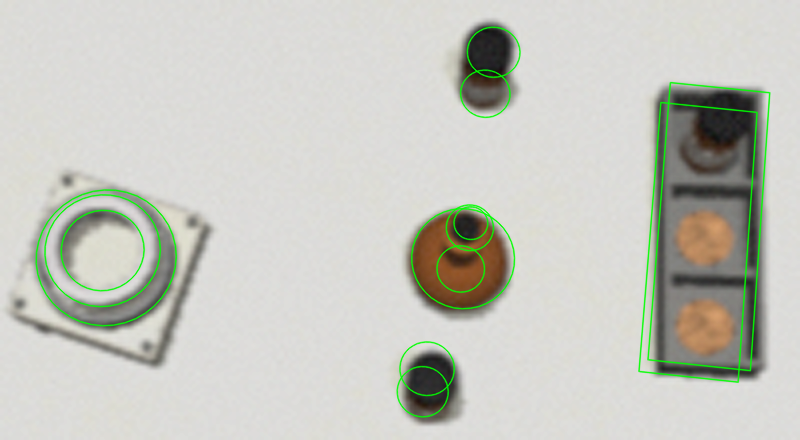

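View pics/ov1s.png

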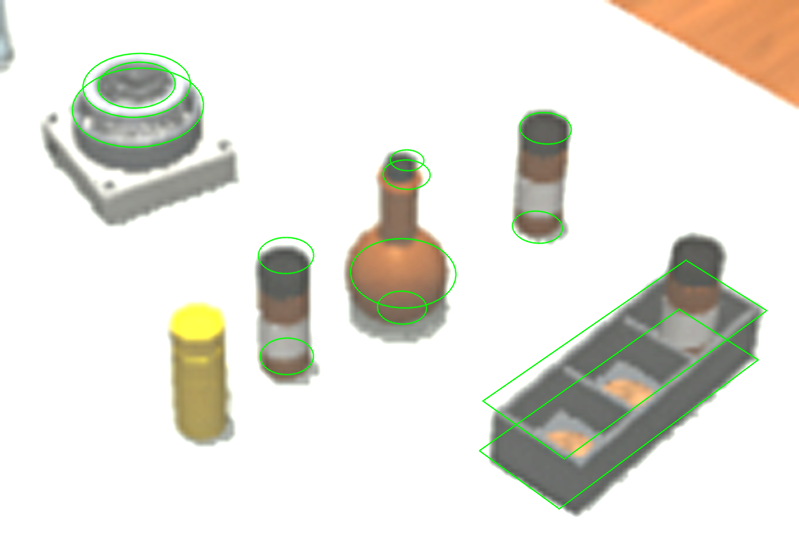

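The overlay shows the cradle fits at about (.53,.20). The jars and flask are 5–10 mm off, and the crate is yawed by about +0.09. I'll refine with a silhouette fit on the saved pictures.

```bash
cat > fit.py <<'E'
from ov import *
from scipy.optimize import minimize
S=6
def masks(n,src,box):
    u0,v0,u1,v1=box; im=cv2.imread(src)[v0:v1,u0:u1]
    c=cv2.resize(im,None,fx=S,fy=S,interpolation=cv2.INTER_CUBIC); return c
def hull(n,parts,box):
    u0,v0,u1,v1=box; m=np.zeros(((v1-v0)*S,(u1-u0)*S),np.uint8)
    for P in parts:
        q=((proj(n,np.vstack(P))-[u0,v0]+.5)*S-.5); cv2.fillConvexPoly(m,cv2.convexHull(np.round(q*16).astype(np.int32)),255,cv2.LINE_AA,4)
    return m
def fit(model,x0,data,step=.006):
    # data: list of (name, box, mask)
    def cost(x):
        t=0
        for n,b,m in data:
            h=hull(n,model(x),b).astype(float)/255; mm=m/255.; t+=1-np.minimum(h,mm).sum()/np.maximum(h,mm).sum()
        return t/len(data)
    sim=np.array([x0]+[np.array(x0)+step*np.eye(len(x0))[i]*(8 if i==2 else 1) for i in range(len(x0))])
    r=minimize(cost,x0,method="Nelder-Mead",options=dict(initial_simplex=sim,xatol=2e-4,fatol=1e-4)); return r.x,r.fun
def blur(m): return cv2.GaussianBlur(m.astype(np.uint8)*255,(5,5),0)
def dark(c,t): return blur(c.max(2)<t)
def orange(c): 
    h=cv2.cvtColor(c,cv2.COLOR_BGR2HSV); return blur((h[...,1]>90)&(h[...,0]<20))
def boxat(n,p,r):
    u=proj(n,p)[0].astype(int); return (u[0]-r,u[1]-r,u[0]+r,u[1]+r)
E
cat > b.py <<'E'
from fit import *
src={"top":"pics/top0.png","side":"pics/side0.png"}
cap=lambda z0:(lambda x:[[circ(x[0],x[1],z0+.072,.018),circ(x[0],x[1],z0+.09,.018)]])
def run(name,model,x0,z,r,mk):
    both=[]
    for n in("top","side"):
        b=boxat(n,[x0[0],x0[1],z],r); c=masks(n,src[n],b); both.append((n,b,mk(c)))
    for d in both: print(name,d[0],*[np.round(v,4) for v in fit(model,x0,[d])])
    print(name,"BOTH",*[np.round(v,4) for v in fit(model,x0,both)])
run("A",cap(0),[.694,-.049],.08,11,lambda c:dark(c,42))
run("B",cap(0),[.465,-.027],.08,11,lambda c:dark(c,42))
run("old",cap(.005),[.666,-.21],.08,9,lambda c:dark(c,42))
def sph(x): 
    a=np.linspace(0.0,2*np.pi,24); return [[circ(x[0],x[1],.032+.036*np.sin(t),abs(.036*np.cos(t))) for t in np.linspace(-1.08,1.5,15)],[circ(x[0],x[1],.065,.013),circ(x[0],x[1],.112,.013)],[circ(x[0],x[1],.112,.0155),circ(x[0],x[1],.118,.0155)]]
run("flask",sph,[.558,-.042],.06,24,orange)
def cr(x): return [crate(*x),[circ(.666,-.208,.005,.018),circ(.666,-.208,.095,.018)]]
run("crate",cr,[.600,-.2115,.08],.02,42,lambda c:cv2.morphologyEx(dark(c,88),cv2.MORPH_CLOSE,np.ones((95,95))))
E
python3 b.py
```

```text
A top [ 0.6943 -0.0454] 0.2045
A side [ 0.694 -0.049] 1.0
A BOTH [ 0.6943 -0.0454] 0.6023
B top [ 0.4626 -0.0303] 0.2321
B side [ 0.465 -0.027] 1.0
B BOTH [ 0.4626 -0.0303] 0.616
old top [ 0.6641 -0.2096] 0.2127
old side [ 0.666 -0.21 ] 1.0
old BOTH [ 0.6641 -0.2096] 0.6064
flask top [ 0.5588 -0.0388] 0.2164
flask side [ 0.5705 -0.0291] 0.4798
flask BOTH [ 0.5601 -0.0393] 0.3505
crate top [ 0.5855 -0.2148  0.0832] 0.1391
crate side [ 0.6013 -0.2166  0.1093] 0.1601
crate BOTH [ 0.6024 -0.215   0.0847] 0.1651
```

```bash
cat > c.py <<'E'
from fit import *
for n,p in(("top",[.694,-.047,.09]),("side",[.694,-.047,.08]),("top",[.555,-.04,.03]),("side",[.555,-.04,.03]),("top",[.60,-.24,.045]),("side",[.60,-.248,.02])):
    im=cv2.imread(f"pics/{n}0.png"); u=proj(n,p)[0].round().astype(int); print(n,p,u); h=cv2.cvtColor(im,cv2.COLOR_BGR2HSV)
    print(im.max(2)[u[1],u[0]-10:u[0]+11].tolist()); print(im.max(2)[u[1]-10:u[1]+11,u[0]].tolist()); print(h[u[1],u[0]-8:u[0]+9,1].tolist())
E
python3 c.py
```

```text
top [0.694, -0.047, 0.09] [282 127]
[132, 130, 123, 99, 53, 24, 25, 22, 25, 25, 25, 22, 23, 22, 22, 49, 96, 130, 136, 137, 138]
[138, 138, 132, 103, 54, 21, 20, 22, 22, 27, 25, 23, 26, 23, 23, 18, 22, 31, 40, 47, 61]
[17, 18, 19, 11, 10, 23, 20, 20, 10, 35, 11, 12, 12, 5, 5, 4, 4]
side [0.694, -0.047, 0.08] [300 174]
[188, 187, 186, 187, 190, 107, 59, 57, 59, 62, 62, 62, 62, 61, 55, 62, 146, 187, 186, 185, 186]
[188, 189, 189, 189, 122, 61, 57, 62, 63, 63, 62, 60, 60, 58, 66, 77, 81, 83, 81, 83, 106]
[11, 11, 11, 12, 13, 13, 13, 16, 12, 16, 12, 13, 23, 12, 12, 12, 14]
top [0.555, -0.04, 0.03] [274 181]
[69, 76, 80, 84, 84, 90, 91, 86, 76, 61, 56, 58, 61, 71, 81, 87, 87, 84, 82, 78, 73]
[19, 22, 26, 34, 67, 100, 99, 62, 38, 40, 56, 86, 91, 89, 87, 82, 80, 76, 73, 63, 58]
[179, 182, 194, 176, 179, 187, 171, 171, 164, 163, 184, 180, 173, 185, 185, 182, 177]
side [0.555, -0.04, 0.03] [268 203]
[121, 89, 97, 105, 108, 111, 114, 116, 118, 117, 121, 121, 120, 120, 117, 115, 112, 110, 107, 103, 94]
[85, 86, 84, 85, 126, 149, 145, 138, 132, 126, 121, 114, 109, 102, 96, 92, 86, 82, 78, 76, 74]
[110, 114, 118, 122, 125, 127, 130, 129, 131, 129, 130, 128, 129, 126, 125, 121, 114]
top [0.6, -0.24, 0.045] [347 172]
[121, 129, 129, 124, 114, 103, 86, 77, 68, 54, 36, 34, 60, 89, 117, 135, 139, 137, 137, 137, 138]
[37, 31, 29, 35, 36, 36, 34, 35, 33, 36, 36, 34, 36, 38, 37, 41, 37, 37, 38, 47, 68]
[123, 125, 119, 92, 33, 7, 4, 14, 21, 23, 9, 6, 4, 4, 6, 4, 6]
side [0.6, -0.248, 0.02] [326 232]
[65, 64, 74, 96, 105, 100, 76, 65, 64, 66, 68, 65, 67, 65, 63, 70, 95, 142, 188, 190, 189]
[67, 67, 66, 69, 87, 100, 83, 67, 65, 67, 68, 66, 67, 64, 63, 78, 121, 190, 193, 189, 189]
[7, 3, 2, 13, 10, 8, 8, 8, 11, 4, 8, 4, 4, 7, 8, 11, 12]
```

```bash
python3 - <<'E'
s=open('b.py').read()
s=s.replace("mk(c))","mk(c,n))").replace("lambda c:dark(c,42)","capm").replace(",orange)",",orange2)").replace("lambda c:cv2.morphologyEx(dark(c,88)","lambda c,n:cv2.morphologyEx(crm(c,n)")
s=s.replace("def run","""T={"top":78,"side":122}
def hs(c): return cv2.cvtColor(c,cv2.COLOR_BGR2HSV)
def capm(c,n): return blur((c.max(2)<T[n])&(hs(c)[...,1]<70)&(c.max(2)<(78 if n=='top' else 110)))
def orange2(c,n): h=hs(c); return blur((h[...,1]>65)&(h[...,0]<25))
def crm(c,n):
    m=cv2.morphologyEx(((c.max(2)<T[n])).astype(np.uint8),cv2.MORPH_OPEN,np.ones((3,3)))
    k,l,st,_=cv2.connectedComponentsWithStats(m); return blur(l==1+st[1:,4].argmax())
def run""",1)
s=s.replace("both.append","cv2.imwrite(f'pics/m_{name}_{n}.png',mk(c,n)); both.append").replace("np.ones((95,95))","np.ones((61,61)),borderType=cv2.BORDER_CONSTANT,borderValue=0")
open('b.py','w').write(s)
E
python3 b.py
python3 - <<'E'
import cv2,numpy as np
r=[]
for n in("top","side"): r.append(np.hstack([cv2.resize(cv2.imread(f'pics/m_{k}_{n}.png'),(190,190)) for k in("A","B","flask","crate")]))
cv2.imwrite('pics/mm.png',np.vstack(r))
E
```

```text
A top [ 0.696  -0.0455] 0.3683
A side [ 0.6951 -0.0468] 0.2946
A BOTH [ 0.6959 -0.046 ] 0.3325
B top [ 0.4606 -0.0302] 0.2471
B side [ 0.4622 -0.0322] 0.1567
B BOTH [ 0.4618 -0.0306] 0.2104
old top [ 0.6679 -0.2128] 0.4015
old side [ 0.6635 -0.2108] 0.3217
old BOTH [ 0.6649 -0.2116] 0.3812
flask top [ 0.5587 -0.0411] 0.1713
flask side [ 0.5616 -0.0383] 0.232
flask BOTH [ 0.5589 -0.0395] 0.2024
crate top [ 0.601  -0.2139  0.0521] 0.3792
crate side [ 0.6005 -0.2166  0.0795] 0.032Traceback (most recent call last):
  File "b.py", line 24, in <module>
    run("crate",cr,[.600,-.2115,.08],.02,42,lambda c,n:cv2.morphologyEx(crm(c,n),cv2.MORPH_CLOSE,np.ones((61,61)),borderType=cv2.BORDER_CONSTANT,borderValue=0))
    ~~~^^^^^^^^^^^^^^^^^^^^^^^^^^^^^^^^^^^^^^^^^^^^^^^^^^^^^^^^^^^^^^^^^^^^^^^^^^^^^^^^^^^^^^^^^^^^^^^^^^^^^^^^^^^^^^^^^^^^^^^^^^^^^^^^^^^^^^^^^^^^^^^^^^^^^^^^^
  File "b.py", line 16, in run
    print(name,"BOTH",*[np.round(v,4) for v in fit(model,x0,both)])
                                               ~~~^^^^^^^^^^^^^^^
  File "fit.py", line 20, in fit
    r=minimize(cost,x0,meth
[... 233 characters left out ...]
function(np.copy(x), *(wrapper_args + args))
  File "fit.py", line 17, in cost
    h=hull(n,model(x),b).astype(float)/255; mm=m/255.; t+=1-np.minimum(h,mm).sum()/np.maximum(h,mm).sum()
      ~~~~^^^^^^^^^^^^^^
  File "fit.py", line 10, in hull
    q=((proj(n,np.vstack(P))-[u0,v0]+.5)*S-.5); cv2.fillConvexPoly(m,cv2.convexHull(np.round(q*16).astype(np.int32)),255,cv2.LINE_AA,4)
        ~~~~^^^^^^^^^^^^^^^^
  File "h.py", line 7, in proj
    k,D,r,t=K(n); return cv2.projectPoints(np.array(p,float).reshape(-1,3),r,t,k,D)[0].reshape(-1,2)
            ~^^^
  File "h.py", line 4, in K
    c=calibration(n); f=192/np.tan(np.radians(c["fovy"])/2)
ValueError: time passes only in moves, steps and waits
```

View pics/mm.png

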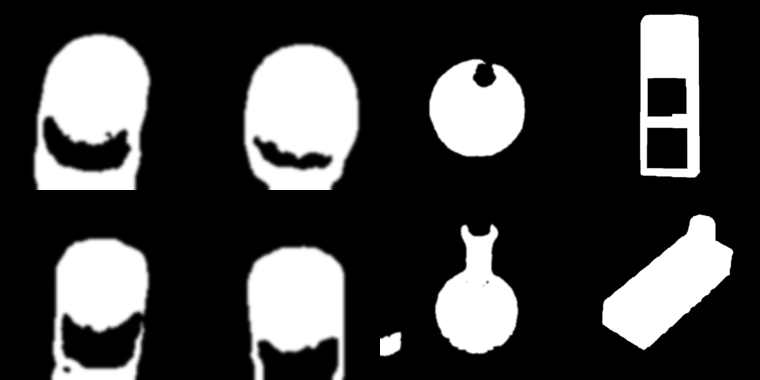

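```bash
python3 - <<'E'
s=open('h.py').read()
s=s.replace("def K(n):\n    c=calibration(n);","import os,json\ndef cal(n):\n    p=f'cal_{n}.json'\n    if not os.path.exists(p): json.dump({k:np.array(v).tolist() for k,v in calibration(n).items()},open(p,'w'))\n    return json.load(open(p))\ndef K(n):\n    c=cal(n);")
open('h.py','w').write(s)
E
tail -5 b.py | head -2
```

```text
def sph(x): 
    a=np.linspace(0.0,2*np.pi,24); return [[circ(x[0],x[1],.032+.036*np.sin(t),abs(.036*np.cos(t))) for t in np.linspace(-1.08,1.5,15)],[circ(x[0],x[1],.065,.013),circ(x[0],x[1],.112,.013)],[circ(x[0],x[1],.112,.0155),circ(x[0],x[1],.118,.0155)]]
```

Call:
apply_moves([
  {"gripper": 0.6,"travel": [0.546,-0.549,-0.05],"yaw": 0.368},
  {"gripper": 0.6,"travel": [0.546,-0.549,-0.05],"yaw": 0.368},
  {"gripper": 0.6,"travel": [0.546,-0.549,-0.05],"yaw": 0.368},
  {"gripper": 0.6,"travel": [0.546,-0.549,-0.05],"yaw": 0.368},
  {"gripper": 0.6,"travel": [0.546,-0.549,-0.05],"yaw": 0.368},
  {"gripper": 0.6,"travel": [0.546,-0.549,-0.05],"yaw": 0.368},
  {"gripper": 0.6,"travel": [0.546,-0.549,-0.05],"yaw": 0.368},
  {"gripper": 0.6,"travel": [0.546,-0.549,-0.05],"yaw": 0.368},
], force=30)

```text
time_s: 5.0
position: [0.4259, 0.2247, 0.3796]
ee_rot: [-0.126, 3.138, 0.0]
ft_force: [0.3, 1.1, 0.5]
gripper_width: 0.797
grip_force: 0.0
```

Call:
apply_moves([
  {"gripper": 0.6,"travel": [0.265,-0.266,-0.026],"yaw": 0},
  {"gripper": 0.6,"travel": [0.265,-0.266,-0.026],"yaw": 0},
  {"gripper": 0.6,"travel": [0.265,-0.266,-0.026],"yaw": 0},
  {"gripper": 0.6,"travel": [0.265,-0.266,-0.026],"yaw": 0},
  {"gripper": 0.6,"travel": [0.265,-0.266,-0.026],"yaw": 0},
  {"gripper": 0.6,"travel": [0.265,-0.266,-0.026],"yaw": 0},
  {"gripper": 0.6,"travel": [0.265,-0.266,-0.026],"yaw": 0},
  {"gripper": 0.6,"travel": [0.265,-0.266,-0.026],"yaw": 0},
])

```text
time_s: 5.8
position: [0.6917, -0.0426, 0.3523]
ee_rot: [0.122, -3.139, 0.001]
ft_force: [-0.2, 0.3, 0.1]
gripper_width: 0.801
grip_force: 0.0
```

Call:
apply_moves([
  {"gripper": 0.6,"travel": [0,0,0],"yaw": 0},
  {"gripper": 0.6,"travel": [0,0,-0.045],"yaw": 0},
  {"gripper": 0.6,"travel": [0,0,-0.09],"yaw": 0},
  {"gripper": 0.6,"travel": [0,0,-0.129],"yaw": 0},
  {"gripper": 0.6,"travel": [0,0,-0.129],"yaw": 0},
  {"gripper": -0.6,"travel": [0,0,-0.129],"yaw": 0},
  {"gripper": -0.6,"travel": [0,0,-0.129],"yaw": 0},
  {"gripper": -0.6,"travel": [0,0,-0.129],"yaw": 0},
])

```text
time_s: 6.6
position: [0.6907, -0.0397, 0.2277]
ee_rot: [-0.126, 3.134, -0.002]
ft_force: [0.6, -2.7, 4.3]
gripper_width: 0.428
grip_force: 28.8
```

Run:
```python
from h import *
s=get_state(); print(s["position"],s["gripper_width"],s["grip_force"],s["ft_force"],s["time_s"])
```

```text
[ 0.69072598 -0.03965536  0.22765169] 0.4276940014338425 28.80294620990753 [ 0.57637528 -2.70291702  4.32124924] 6.6
```

Call:
apply_moves([
  {"gripper": -0.6,"travel": [0,0,0.045],"yaw": 0},
  {"gripper": -0.6,"travel": [0,0,0.09],"yaw": 0},
  {"gripper": -0.6,"travel": [-0.01,-0.02,0.115],"yaw": 0},
  {"gripper": -0.6,"travel": [-0.032,-0.06,0.115],"yaw": 0},
  {"gripper": -0.6,"travel": [-0.055,-0.1,0.115],"yaw": 0},
  {"gripper": -0.6,"travel": [-0.075,-0.14,0.115],"yaw": 0},
  {"gripper": -0.6,"travel": [-0.094,-0.176,0.115],"yaw": 0},
  {"gripper": -0.6,"travel": [-0.094,-0.176,0.115],"yaw": 0},
])

```text
time_s: 7.4
position: [0.5935, -0.2194, 0.3414]
ee_rot: [-0.119, 3.138, -0.003]
ft_force: [-0.2, 1.0, -1.9]
gripper_width: 0.409
grip_force: 30.7
```

```bash
cat > look.py <<'E'
import sys
from fit import *
# look.py tag : both pictures; fit the position of the held jar's visible lower part is left to the eye
tag=sys.argv[1]
s=get_state(); print(s["position"],s["gripper_width"],s["grip_force"],s["ft_force"],s["time_s"])
for n in("top","side"): cv2.imwrite(f"pics/{n}{tag}.png",snapshot(n))
E
cat > ovl.py <<'E'
import sys; from ov import *
tag=sys.argv[1]; I=eval(sys.argv[2]); c=eval(sys.argv[3])
L=[]
for n in("top","side"):
    u=proj(n,c)[0].round().astype(int); L.append(draw(n,f"pics/{n}{tag}.png",I,(u[0]-50,u[1]-60,u[0]+50,u[1]+60),4,""))
cv2.imwrite(f"pics/ov{tag}.png",np.hstack(L))
E
python3 look.py 1; python3 ovl.py 1 "jar(.6005,-.2156,.12)+crate(.6005,-.2156,.08)" "[.6,-.21,.07]"
```

```text
[ 0.5935384  -0.21937761  0.34136353] 0.40901945436574627 30.74736524373293 [-0.23900238  0.96382003 -1.88534107] 7.4
```

View pics/ov1.png

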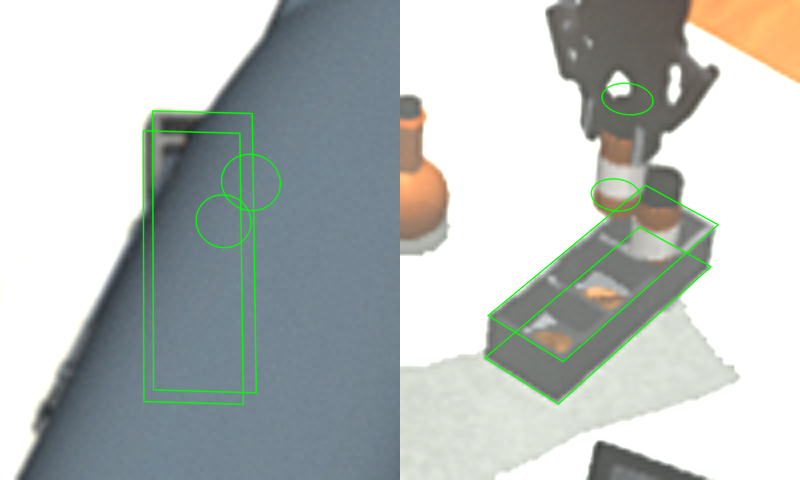

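Side view: the jar hangs over the middle cell, its base at (617,197) against the predicted (616,193), and the crate model fits. Lowering it.

Call:
apply_moves([
  {"gripper": -0.6,"travel": [0.003,0.003,-0.03],"yaw": 0},
  {"gripper": -0.6,"travel": [0.003,0.003,-0.06],"yaw": 0},
  {"gripper": -0.6,"travel": [0.003,0.003,-0.085],"yaw": 0},
  {"gripper": -0.6,"travel": [0.003,0.003,-0.097],"yaw": 0},
  {"gripper": -0.6,"travel": [0.003,0.003,-0.102],"yaw": 0},
  {"gripper": -0.6,"travel": [0.003,0.003,-0.105],"yaw": 0},
  {"gripper": -0.6,"travel": [0.003,0.003,-0.107],"yaw": 0},
  {"gripper": -0.6,"travel": [0.003,0.003,-0.107],"yaw": 0},
])

```text
time_s: 8.3
position: [0.5992, -0.2125, 0.2336]
ee_rot: [-0.126, 3.137, -0.001]
ft_force: [1.6, 0.7, -0.4]
gripper_width: 0.418
grip_force: 30.6
```

Call:
apply_moves([
  {"gripper": -0.6,"travel": [0,0,-0.001],"yaw": 0},
  {"gripper": -0.6,"travel": [0,0,-0.002],"yaw": 0},
  {"gripper": -0.6,"travel": [0,0,-0.002],"yaw": 0},
  {"gripper": -0.6,"travel": [0,0,-0.002],"yaw": 0},
  {"gripper": -0.2,"travel": [0,0,-0.002],"yaw": 0},
  {"gripper": 0.3,"travel": [0,0,-0.002],"yaw": 0},
  {"gripper": 0.3,"travel": [0,0,-0.002],"yaw": 0},
  {"gripper": 0.3,"travel": [0,0,-0.002],"yaw": 0},
])

```text
time_s: 9.1
position: [0.5988, -0.2126, 0.2306]
ee_rot: [-0.126, 3.139, -0.0]
ft_force: [-0.4, -0.5, -0.5]
gripper_width: 0.648
grip_force: 0.0
```

Call:
apply_moves([
  {"gripper": 0.6,"travel": [0,0,0.045],"yaw": 0},
  {"gripper": 0.6,"travel": [0,0,0.09],"yaw": 0},
  {"gripper": 0.6,"travel": [-0.01,0.015,0.12],"yaw": 0},
  {"gripper": 0.6,"travel": [-0.038,0.05,0.12],"yaw": 0},
  {"gripper": 0.6,"travel": [-0.067,0.088,0.12],"yaw": 0},
  {"gripper": 0.6,"travel": [-0.096,0.127,0.12],"yaw": 0},
  {"gripper": 0.6,"travel": [-0.12,0.16,0.12],"yaw": 0},
  {"gripper": 0.6,"travel": [-0.137,0.182,0.12],"yaw": 0},
])

```text
time_s: 9.9
position: [0.4598, -0.0289, 0.3505]
ee_rot: [0.127, -3.139, -0.0]
ft_force: [-0.0, -0.0, 1.0]
gripper_width: 0.8
grip_force: 0.0
```

Call:
apply_moves([
  {"gripper": 0.6,"travel": [0,0,0],"yaw": 0},
  {"gripper": 0.6,"travel": [0,0,0],"yaw": 0},
  {"gripper": 0.6,"travel": [0,0,-0.02],"yaw": 0},
  {"gripper": 0.6,"travel": [0,0,-0.02],"yaw": 0},
  {"gripper": 0.6,"travel": [0,0,-0.02],"yaw": 0},
  {"gripper": 0.6,"travel": [0,0,-0.02],"yaw": 0},
  {"gripper": 0.6,"travel": [0,0,-0.02],"yaw": 0},
  {"gripper": 0.6,"travel": [0,0,-0.02],"yaw": 0},
])

```text
time_s: 10.7
position: [0.462, -0.0307, 0.3309]
ee_rot: [-0.126, 3.138, -0.0]
ft_force: [1.0, -0.7, -0.3]
gripper_width: 0.805
grip_force: 0.0
```

```bash
python3 look.py 2; python3 ovl.py 2 "jar(.4615,-.031)+flask(.559,-.0395)+jar(.602,-.213,.005)" "[.53,-.12,.07]"
```

```text
[ 0.46196659 -0.03067149  0.33086314] 0.8052248031340759 0.0 [ 1.00455284 -0.65081201 -0.28964243] 10.7
```

View pics/ov2.png

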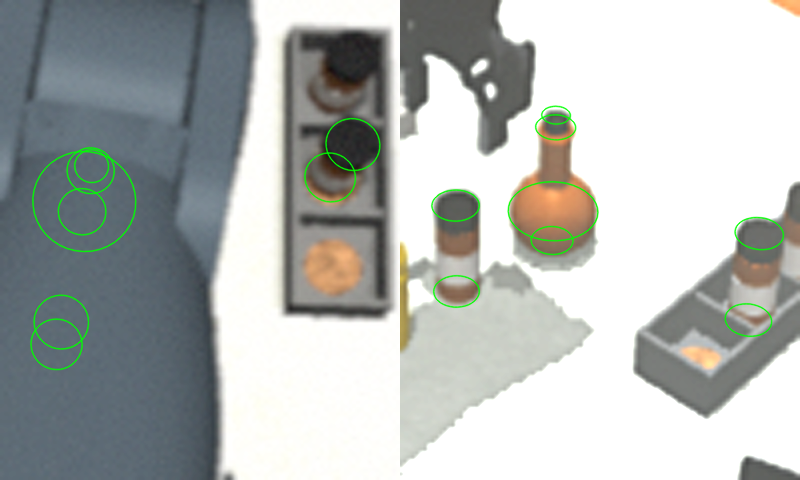

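The first jar stands upright in the middle cell (cap at (352,143) in the left crop), and the jar and flask models fit. Grasping the second jar.

Call:
apply_moves([
  {"gripper": 0.6,"travel": [0,0,-0.045],"yaw": 0},
  {"gripper": 0.6,"travel": [0,0,-0.08],"yaw": 0},
  {"gripper": 0.6,"travel": [0,0,-0.103],"yaw": 0},
  {"gripper": 0.6,"travel": [0,0,-0.103],"yaw": 0},
  {"gripper": -0.6,"travel": [0,0,-0.103],"yaw": 0},
  {"gripper": -0.6,"travel": [0,0,-0.103],"yaw": 0},
  {"gripper": -0.6,"travel": [0,0,-0.103],"yaw": 0},
  {"gripper": -0.6,"travel": [0,0,-0.103],"yaw": 0},
])

```text
time_s: 11.6
position: [0.4624, -0.0306, 0.229]
ee_rot: [-0.126, 3.136, -0.001]
ft_force: [-0.9, 0.1, 7.0]
gripper_width: 0.413
grip_force: 29.9
```

Call:
apply_moves([
  {"gripper": -0.6,"travel": [0,0,0.045],"yaw": 0},
  {"gripper": -0.6,"travel": [0,0,0.09],"yaw": 0},
  {"gripper": -0.6,"travel": [0.005,-0.015,0.115],"yaw": 0},
  {"gripper": -0.6,"travel": [0.02,-0.055,0.115],"yaw": 0},
  {"gripper": -0.6,"travel": [0.037,-0.1,0.115],"yaw": 0},
  {"gripper": -0.6,"travel": [0.055,-0.145,0.115],"yaw": 0},
  {"gripper": -0.6,"travel": [0.073,-0.19,0.115],"yaw": 0},
  {"gripper": -0.6,"travel": [0.073,-0.19,0.115],"yaw": 0},
])

```text
time_s: 12.4
position: [0.5363, -0.2252, 0.3426]
ee_rot: [-0.119, 3.137, -0.004]
ft_force: [0.4, 0.8, -1.6]
gripper_width: 0.417
grip_force: 30.9
```

Call:
apply_moves([
  {"gripper": -0.6,"travel": [0,0,-0.03],"yaw": 0},
  {"gripper": -0.6,"travel": [0,0,-0.05],"yaw": 0},
  {"gripper": -0.6,"travel": [0,0,-0.05],"yaw": 0},
  {"gripper": -0.6,"travel": [0,0,-0.05],"yaw": 0},
  {"gripper": -0.6,"travel": [0,0,-0.05],"yaw": 0},
  {"gripper": -0.6,"travel": [0,0,-0.05],"yaw": 0},
  {"gripper": -0.6,"travel": [0,0,-0.05],"yaw": 0},
  {"gripper": -0.6,"travel": [0,0,-0.05],"yaw": 0},
])

```text
time_s: 13.2
position: [0.5348, -0.2205, 0.293]
ee_rot: [-0.126, 3.138, -0.001]
ft_force: [0.2, -0.4, -1.2]
gripper_width: 0.412
grip_force: 30.9
```

```bash
python3 look.py 3; python3 ovl.py 3 "jar(.5357,-.2208,.065)+crate(.6005,-.2156,.08)" "[.53,-.2,.07]"
```

```text
[ 0.53484436 -0.22049609  0.29300755] 0.41191556818310626 30.88552951812744 [ 0.20899156 -0.35429864 -1.23657717] 13.2
```

View pics/ov3.png

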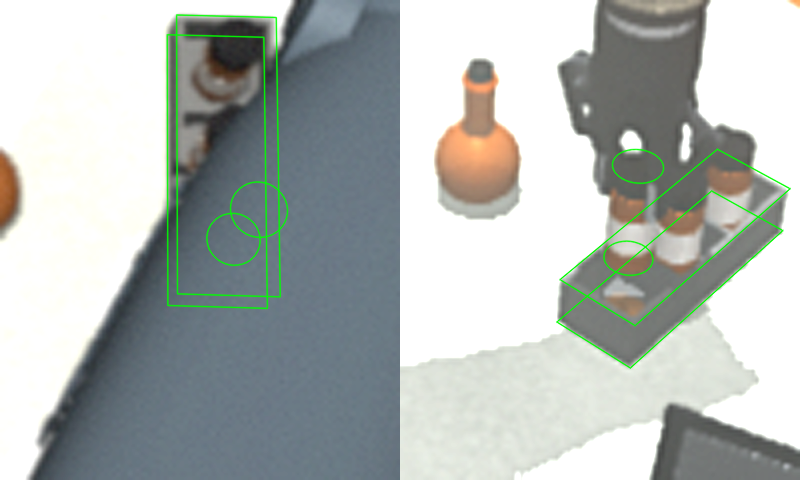

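The jar is over the near cell, its base at (628,262) as modelled. Lowering.

Call:
apply_moves([
  {"gripper": -0.6,"travel": [0,0,-0.025],"yaw": 0},
  {"gripper": -0.6,"travel": [0,0,-0.043],"yaw": 0},
  {"gripper": -0.6,"travel": [0,0,-0.051],"yaw": 0},
  {"gripper": -0.6,"travel": [0,0,-0.055],"yaw": 0},
  {"gripper": -0.6,"travel": [0,0,-0.057],"yaw": 0},
  {"gripper": -0.6,"travel": [0,0,-0.059],"yaw": 0},
  {"gripper": -0.6,"travel": [0,0,-0.06],"yaw": 0},
  {"gripper": -0.6,"travel": [0,0,-0.06],"yaw": 0},
])

```text
time_s: 14.1
position: [0.535, -0.2207, 0.2341]
ee_rot: [-0.126, 3.137, -0.002]
ft_force: [-2.0, 0.4, 7.3]
gripper_width: 0.41
grip_force: 31.6
```

Call:
apply_moves([
  {"gripper": -0.6,"travel": [0,0,0],"yaw": 0},
  {"gripper": -0.2,"travel": [0,0,0],"yaw": 0},
  {"gripper": 0.3,"travel": [0,0,0],"yaw": 0},
  {"gripper": 0.3,"travel": [0,0,0],"yaw": 0},
  {"gripper": 0.4,"travel": [0,0,0.03],"yaw": 0},
  {"gripper": 0.4,"travel": [0,0,0.07],"yaw": 0},
  {"gripper": 0.4,"travel": [0,0,0.12],"yaw": 0},
  {"gripper": 0.4,"travel": [0,0,0.15],"yaw": 0},
])

```text
time_s: 14.9
position: [0.5349, -0.2206, 0.3862]
ee_rot: [-0.126, 3.136, -0.003]
ft_force: [0.4, 0.4, -0.4]
gripper_width: 0.702
grip_force: 0.0
```

Call:
apply_moves([
  {"gripper": 0.4,"travel": [0.005,0.045,-0.01],"yaw": 0},
  {"gripper": 0.4,"travel": [0.011,0.09,-0.01],"yaw": 0},
  {"gripper": 0.4,"travel": [0.018,0.135,-0.01],"yaw": 0},
  {"gripper": 0.4,"travel": [0.024,0.181,-0.01],"yaw": 0},
  {"gripper": 0.4,"travel": [0.024,0.181,-0.01],"yaw": 0},
  {"gripper": 0.4,"travel": [0.024,0.181,-0.01],"yaw": 0},
  {"gripper": 0.4,"travel": [0.024,0.181,-0.01],"yaw": 0},
  {"gripper": 0.4,"travel": [0.024,0.181,-0.01],"yaw": 0},
], force=35)

```text
time_s: 15.7
position: [0.5586, -0.0407, 0.3725]
ee_rot: [0.123, -3.139, 0.0]
ft_force: [0.4, -0.6, -0.2]
gripper_width: 0.693
grip_force: 0.0
```

```bash
python3 look.py 4
cat > d.py <<'E'
from fit import *
src={"side":"pics/side4.png","top":"pics/top4.png"}
def hs(c): return cv2.cvtColor(c,cv2.COLOR_BGR2HSV)
def sph(x): return [[circ(x[0],x[1],.032+.036*np.sin(t),abs(.036*np.cos(t))) for t in np.linspace(-1.08,1.5,15)]]
b=boxat("side",[.559,-.04,.03],20); c=masks("side",src["side"],b); h=hs(c); m=blur((h[...,1]>65)&(h[...,0]<25))
m[:int((proj("side",[.559,-.04,.066])[0][1]-b[1])*S)]=0
print("flask side",fit(sph,[.559,-.04],[("side",b,m)]))
# white ring of cradle, hole: bright annulus in both views
E
python3 d.py
```

```text
[ 0.5586308  -0.04071437  0.37247316] 0.6930799499575705 0.0 [ 0.36396762 -0.60531125 -0.23931229] 15.7
flask side (array([ 0.5601188 , -0.03864866]), np.float64(0.1584097540528181))
```

Call:
apply_moves([
  {"gripper": 0.4,"travel": [0.001,0.001,-0.045],"yaw": 0},
  {"gripper": 0.4,"travel": [0.001,0.001,-0.09],"yaw": 0},
  {"gripper": 0.4,"travel": [0.001,0.001,-0.122],"yaw": 0},
  {"gripper": 0.4,"travel": [0.001,0.001,-0.122],"yaw": 0},
  {"gripper": -0.8,"travel": [0.001,0.001,-0.122],"yaw": 0},
  {"gripper": -0.8,"travel": [0.001,0.001,-0.122],"yaw": 0},
  {"gripper": -0.8,"travel": [0.001,0.001,-0.122],"yaw": 0},
  {"gripper": -0.8,"travel": [0.001,0.001,-0.122],"yaw": 0},
])

```text
time_s: 16.6
position: [0.5606, -0.0387, 0.2526]
ee_rot: [-0.126, 3.135, -0.001]
ft_force: [-0.8, -1.5, 7.0]
gripper_width: 0.346
grip_force: 33.9
```

Opening reads about 29–30 mm, where the neck would give about 25, so the pads are likely on the lip. I'll regrip lower.

Call:
apply_moves([
  {"gripper": 0.2,"travel": [0,0,0],"yaw": 0},
  {"gripper": 0.2,"travel": [0,0,0],"yaw": 0},
  {"gripper": 0.2,"travel": [0,0,-0.008],"yaw": 0},
  {"gripper": 0.2,"travel": [0,0,-0.008],"yaw": 0},
  {"gripper": -0.8,"travel": [0,0,-0.008],"yaw": 0},
  {"gripper": -0.8,"travel": [0,0,-0.008],"yaw": 0},
  {"gripper": -0.8,"travel": [0,0,-0.008],"yaw": 0},
  {"gripper": -0.8,"travel": [0,0,-0.008],"yaw": 0},
])

```text
time_s: 17.4
position: [0.5597, -0.0385, 0.2423]
ee_rot: [0.126, -3.139, 0.0]
ft_force: [0.2, 1.1, -2.0]
gripper_width: 0.305
grip_force: 34.3
```

```bash
cat > e.py <<'E'
from fit import *
def fitring(n,src):
    b=boxat(n,[.53,.2,.065],30); c=masks(n,src,b); g=c.max(2)
    def score(x):
        t=0
        for z,r,sg in((.075,.039,1),(.075,.028,-1),(.055,.048,1)):
            v=[]
            for dr in(-.003,.003):
                q=((proj(n,circ(x[0],x[1],z,r+dr))-b[:2]+.5)*S-.5).astype(np.float32)
                v.append(cv2.remap(g,q[:,None,0],q[:,None,1],cv2.INTER_LINEAR).ravel().astype(float))
            t+=np.abs((v[1]-v[0])).mean()
        return -t
    xs=[(x,y) for x in np.arange(.518,.545,.001) for y in np.arange(.188,.213,.001)]
    s=np.array([score(x) for x in xs]); o=s.argsort()[:6]; print(n,[(np.round(xs[i],3).tolist(),round(s[i])) for i in o])
    # base block silhouette
    R=lambda a:np.array([[np.cos(a),-np.sin(a)],[np.sin(a),np.cos(a)]])
fitring("top","pics/top0.png"); fitring("side","pics/side0.png"); fitring("top","pics/top4.png"); fitring("side","pics/side4.png")
E
python3 e.py
```

```text
top [([0.521, 0.195], -105), ([0.521, 0.196], -105), ([0.52, 0.196], -104), ([0.52, 0.195], -103), ([0.532, 0.204], -103), ([0.52, 0.197], -103)]
side [([0.53, 0.203], -129), ([0.531, 0.203], -127), ([0.53, 0.204], -127), ([0.531, 0.204], -127), ([0.53, 0.202], -126), ([0.529, 0.203], -125)]
top [([0.521, 0.196], -136), ([0.521, 0.195], -136), ([0.52, 0.196], -135), ([0.52, 0.195], -134), ([0.52, 0.197], -134), ([0.532, 0.204], -134)]
side [([0.53, 0.203], -147), ([0.53, 0.204], -145), ([0.531, 0.204], -145), ([0.531, 0.203], -145), ([0.53, 0.202], -144), ([0.529, 0.203], -144)]
```

Call:
apply_moves([
  {"gripper": -0.8,"travel": [0,0,0.03],"yaw": 0},
  {"gripper": -0.8,"travel": [0,0,0.07],"yaw": 0},
  {"gripper": -0.8,"travel": [0,0.01,0.11],"yaw": 0},
  {"gripper": -0.8,"travel": [-0.005,0.04,0.12],"yaw": 0},
  {"gripper": -0.8,"travel": [-0.01,0.08,0.12],"yaw": 0},
  {"gripper": -0.8,"travel": [-0.016,0.12,0.12],"yaw": 0},
  {"gripper": -0.8,"travel": [-0.022,0.16,0.12],"yaw": 0},
  {"gripper": -0.8,"travel": [-0.027,0.2,0.12],"yaw": 0},
])

```text
time_s: 18.2
position: [0.5322, 0.1629, 0.3626]
ee_rot: [-0.125, 3.139, -0.0]
ft_force: [0.2, 0.5, -1.0]
gripper_width: 0.301
grip_force: 34.5
```

Call:
apply_moves([
  {"gripper": -0.8,"travel": [-0.002,0.04,0],"yaw": 0},
  {"gripper": -0.8,"travel": [-0.002,0.04,0],"yaw": 0},
  {"gripper": -0.8,"travel": [-0.002,0.04,-0.015],"yaw": 0},
  {"gripper": -0.8,"travel": [-0.002,0.04,-0.025],"yaw": 0},
  {"gripper": -0.8,"travel": [-0.002,0.04,-0.025],"yaw": 0},
  {"gripper": -0.8,"travel": [-0.002,0.04,-0.025],"yaw": 0},
  {"gripper": -0.8,"travel": [-0.002,0.04,-0.025],"yaw": 0},
  {"gripper": -0.8,"travel": [-0.002,0.04,-0.025],"yaw": 0},
])

```text
time_s: 19.0
position: [0.531, 0.2012, 0.338]
ee_rot: [-0.125, 3.138, 0.0]
ft_force: [0.2, -0.3, -1.2]
gripper_width: 0.302
grip_force: 36.0
```

```bash
python3 look.py 5; python3 ovl.py 5 "flask(.5305,.202,.095)+cradle(.5305,.202)" "[.53,.2,.1]"
```

```text
[0.53097328 0.20119127 0.33804365] 0.30171133648342935 36.00177154876292 [ 0.15019392 -0.29266507 -1.16166722] 19.0
```

View pics/ov5.png

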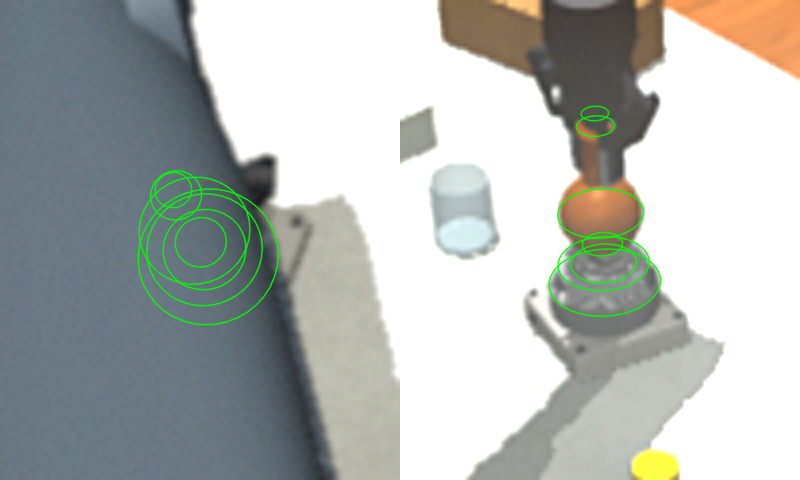

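The flask hangs concentric over the ring: ball centre about (600,213) and ring centre about (603,263), both on the model. Lowering until contact.

Call:
apply_moves([
  {"gripper": -0.8,"travel": [0,0,-0.012],"yaw": 0},
  {"gripper": -0.8,"travel": [0,0,-0.02],"yaw": 0},
  {"gripper": -0.8,"travel": [0,0,-0.025],"yaw": 0},
  {"gripper": -0.8,"travel": [0,0,-0.028],"yaw": 0},
  {"gripper": -0.8,"travel": [0,0,-0.03],"yaw": 0},
  {"gripper": -0.8,"travel": [0,0,-0.032],"yaw": 0},
  {"gripper": -0.8,"travel": [0,0,-0.034],"yaw": 0},
  {"gripper": -0.8,"travel": [0,0,-0.034],"yaw": 0},
])

```text
time_s: 19.9
position: [0.5309, 0.2016, 0.3037]
ee_rot: [-0.126, 3.138, 0.0]
ft_force: [0.4, 1.9, 2.8]
gripper_width: 0.302
grip_force: 35.7
```

Call:
apply_moves([
  {"gripper": -0.8,"travel": [0,0,-0.002],"yaw": 0},
  {"gripper": -0.8,"travel": [0,0,-0.004],"yaw": 0},
  {"gripper": -0.8,"travel": [0,0,-0.006],"yaw": 0},
  {"gripper": -0.8,"travel": [0,0,-0.008],"yaw": 0},
  {"gripper": -0.8,"travel": [0,0,-0.01],"yaw": 0},
  {"gripper": -0.8,"travel": [0,0,-0.012],"yaw": 0},
  {"gripper": -0.8,"travel": [0,0,-0.0125],"yaw": 0},
  {"gripper": -0.8,"travel": [0,0,-0.0125],"yaw": 0},
], force=40)

```text
time_s: 20.7
position: [0.531, 0.2016, 0.2913]
ee_rot: [-0.126, 3.138, 0.001]
ft_force: [-0.1, 1.9, 8.8]
gripper_width: 0.302
grip_force: 38.9
```

Call:
apply_moves([
  {"gripper": -0.8,"travel": [0,0,-0.0005],"yaw": 0},
  {"gripper": -0.8,"travel": [0,0,-0.001],"yaw": 0},
  {"gripper": -0.8,"travel": [0,0,-0.0015],"yaw": 0},
  {"gripper": -0.8,"travel": [0,0,-0.002],"yaw": 0},
  {"gripper": -0.8,"travel": [0,0,-0.002],"yaw": 0},
  {"gripper": -0.8,"travel": [0,0,-0.002],"yaw": 0},
  {"gripper": -0.8,"travel": [0,0,-0.002],"yaw": 0},
  {"gripper": -0.8,"travel": [0,0,-0.002],"yaw": 0},
])

```text
time_s: 21.5
position: [0.531, 0.2016, 0.2896]
ee_rot: [-0.126, 3.138, 0.001]
ft_force: [0.2, 0.8, 8.6]
gripper_width: 0.301
grip_force: 38.9
```

Call:
apply_moves([
  {"gripper": -0.8,"travel": [0,0,-0.0005],"yaw": 0},
  {"gripper": -0.8,"travel": [0,0,-0.001],"yaw": 0},
  {"gripper": -0.8,"travel": [0,0,-0.001],"yaw": 0},
  {"gripper": -0.8,"travel": [0,0,-0.001],"yaw": 0},
  {"gripper": -0.8,"travel": [0,0,-0.001],"yaw": 0},
  {"gripper": -0.8,"travel": [0,0,-0.001],"yaw": 0},
  {"gripper": -0.8,"travel": [0,0,-0.001],"yaw": 0},
  {"gripper": -0.8,"travel": [0,0,-0.001],"yaw": 0},
])

```text
time_s: 22.3
position: [0.531, 0.2016, 0.2886]
ee_rot: [-0.126, 3.138, 0.001]
ft_force: [0.5, 1.7, 9.1]
gripper_width: 0.303
grip_force: 39.1
```

Call:
apply_moves([
  {"gripper": -0.8,"travel": [0,0,-0.0005],"yaw": 0},
  {"gripper": -0.8,"travel": [0,0,-0.001],"yaw": 0},
  {"gripper": -0.8,"travel": [0,0,-0.001],"yaw": 0},
  {"gripper": -0.8,"travel": [0,0,-0.001],"yaw": 0},
  {"gripper": -0.8,"travel": [0,0,-0.001],"yaw": 0},
  {"gripper": -0.8,"travel": [0,0,-0.001],"yaw": 0},
  {"gripper": -0.8,"travel": [0,0,-0.001],"yaw": 0},
  {"gripper": -0.8,"travel": [0,0,-0.001],"yaw": 0},
])

```text
time_s: 23.1
position: [0.5312, 0.2018, 0.2881]
ee_rot: [-0.126, 3.137, 0.002]
ft_force: [-0.3, 2.3, 11.7]
gripper_width: 0.3
grip_force: 39.3
```

```bash
python3 look.py 6; python3 ovl.py 6 "flask(.531,.202,.0455)+[circ(.531,.202,.055,.048),circ(.531,.202,.055,.039)]" "[.53,.2,.07]"
```

```text
[0.53115705 0.20178709 0.28814867] 0.2997964135179727 39.29246474057436 [-0.31338116  2.29536624 11.67822771] 23.1
```

View pics/ov6.png

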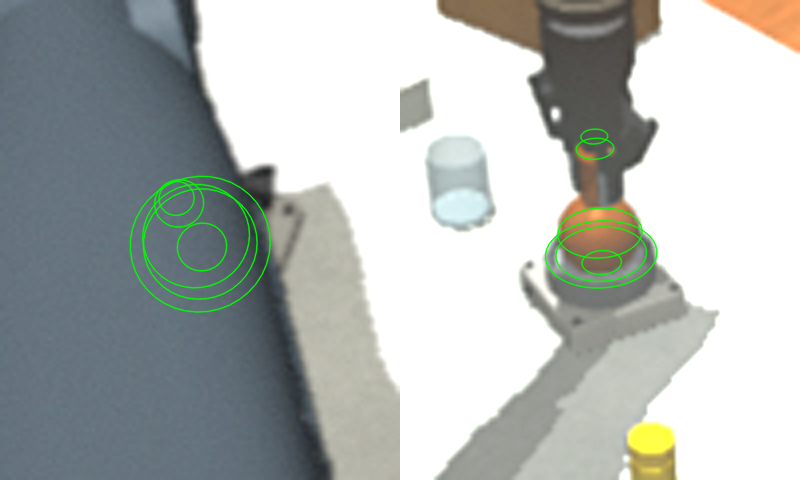

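The flask is seated with the ring flush in the collar (ring at about (600,255)). The force is now rising faster than the travel at the predicted height, so the stop is reached. I'll add a small margin and check that it holds.

Call:
apply_moves([
  {"gripper": -0.8,"travel": [0,0,-0.0005],"yaw": 0},
  {"gripper": -0.8,"travel": [0,0,-0.0005],"yaw": 0},
  {"gripper": -0.8,"travel": [0,0,-0.0005],"yaw": 0},
  {"gripper": -0.8,"travel": [0,0,-0.0005],"yaw": 0},
  {"gripper": -0.8,"travel": [0,0,-0.0005],"yaw": 0},
  {"gripper": -0.8,"travel": [0,0,-0.0005],"yaw": 0},
  {"gripper": -0.8,"travel": [0,0,-0.0005],"yaw": 0},
  {"gripper": -0.8,"travel": [0,0,-0.0005],"yaw": 0},
])

```text
time_s: 24.0
position: [0.5313, 0.2018, 0.288]
ee_rot: [-0.126, 3.136, 0.002]
ft_force: [0.4, 1.7, 15.2]
gripper_width: 0.302
grip_force: 39.4
```

Stop confirmed. One quick numeric check of the crate jars before I hand in.

Run:
```python
from fit import *
cap=lambda x:[[circ(x[0],x[1],.077,.018),circ(x[0],x[1],.095,.018)]]
for x0 in([.602,-.213],[.536,-.2208],[.665,-.211]):
    for n,t in(("side",110),("top",60)):
        b=boxat(n,[*x0,.086],8); c=masks(n,f"pics/{n}6.png",b); h=cv2.cvtColor(c,cv2.COLOR_BGR2HSV)
        print(n,*fit(cap,x0,[(n,b,blur((c.max(2)<(78 if n=='side' else 50))))],.004))
finish_job()
```

```text
side [ 0.60591415 -0.21330191] 0.22091169035302272
top [ 0.60296926 -0.21275156] 0.14277039067202424
side [ 0.53786342 -0.22045372] 0.2325812115828696
top [ 0.53525256 -0.22072108] 0.14580087101277794
side [ 0.66081265 -0.21096322] 0.3016948027156682
top [ 0.66379513 -0.20970389] 0.16562941983799295
the job is handed in; nothing more can be done
```

I've handed the job in: both loose amber jars stand in the two empty crate cells, and the gripper is holding the flask pressed down in the cradle with the ring on its stop (about 15 N at the wrist, 24 s used).

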